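# Find the heavy box on the pivot balance and shelve it

## Robot

A 7-joint arm with a two-finger parallel gripper is mounted at the origin on a cart in front of the work surface, level with it; the furniture and walls round the work are solid. World frame = base frame: x ahead of the robot, y to its left, z up, the work surface at z = 0. Lengths are in m, angles in degrees, forces in N, time in s.
With the tool pointing down it reaches from about 0.4 to 0.875 m from the base axis. Payload 19.3 kg.
Tool frame: the origin (TCP) lies midway between the tips of the shut fingers; the grasp point (between the pads) lies 19 mm behind it; z points along the fingers, y is the line along which they close (so a half turn about z gives the same grasp; the last joint's range is limited). The gripper opens to 85 mm and grips with 20 to 120 N. Pads are 22 mm wide; open, the fingers measure 114 mm over their backs; the gripper's body (76 mm by 85 mm) begins 54 mm behind the grasp point. The pads swing forward as they close: fully open they stand 13 mm farther back than shut.
Start: joints at [65.191, 29.874, -2.08, 91.645, 1.215, 58.505, -6.463], TCP at [0.222, -0.584, 0.231] pointing down, gripper open.
Joint ranges: [-166.77, 166.77], [-17.47, 122.26], [-85.68, 81.53], [9.62, 139.38], [-72.42, 252.41], [9.2, 110.78], [-144.41, 144.41]. Speed limits (degrees/s): [108.29, 108.29, 136.94, 136.94, 172.46, 172.46, 172.46].

## Interface

Orientations are given as a 3x3 rotation matrix whose columns are the frame's x, y, z axes.
In Python, from rig import arm gives the robot as it stands.
- The arm moves only by the shell command python3 -m crank 'ROWS' [FORCE]. ROWS is JSON, a list of rows, each an object with "dr": the turn, a rotation vector about the tool's x, y, z in rad, a list of three; "translation": the shift along the tool's x, y, z in m, a list of three; "fingers": the closure in counts, from 0 (fully open) to 255 (shut). A call has 1 to 20 rows; each row shifts and turns the commanded pose from where the row before left it, along the tool's axes as they then stand; what a row does not reach is not made up. A row lasts 1/10 s, in which the tool goes at most 50 mm and 8.59 degrees, less where a joint would pass 70% of its speed; a pose out of reach is approached as far as the arm can. A call is refused whole if a number of a shift passes 0.05 or a number of a turn 0.15, either way. A call with a gripper value outside its range is refused whole. The fingers move at their own pace and stop on an object; FORCE is the grip in N (left out, the last holds). Time passes only in rows, so rows that do not move let the fingers close. It gives the time, the measured TCP pose, the force, the opening and the grip force at its end, in the units of the state.
- arm.get_obs(): the state, without advancing time (a new reading comes with each control period).
- arm.capture(name): name is "side" or "top"; returns a dict with "img" (400x640x3 uint8, red, green, blue), "depth" (400x640 float32, m along the optical axis (not along the pixel's ray), 0 where there is no reading), "K" (3x3 intrinsics, pixels), "k1" (the pictures are not rectified: a ray, as slopes to the right and down, at radius r is drawn at 1 + k1 r^2 times it, then the intrinsics apply), "R" (3x3) and "t" (3): a world point X has camera coordinates R X + t. Camera axes: x right, y down, z forward; pixel columns grow to the right and rows downward; lengths in m; the calibration is good to about 2 mm. A picture is of the moment at which its call begins.
- arm.sign_off(): hands the job in; it is judged then, once.
The state is a dict: "time": time; "joint_positions": joint angles; "dq": joint speeds; "tau": joint torques, N m; "tcp_pos": TCP position; "orientation": TCP orientation; "contact_force": force on the tool from outside, world axes, zero at the start; "wrist_torque": the same for the moment, N m; "gripper_width": finger opening in m; "grip_force": force on a finger pad.
Only numpy, scipy, OpenCV 4.12 (cv2) and the standard library are available. Lean on these libraries where they do the work, as an engineer would, in place of code of your own. Each camera call takes 0.05 s, during which the arm holds its last target. There are 200 camera calls.

## Task

Two closed grey boxes that look the same stand in the two-bay plywood tray; one has a steel core and the other is hollow. Stand one box on each pan of the pivot balance, let go, and see which side drops; then take the box that dropped and stand it upright, fully down and centred between the walls of the narrow aluminium stand, leaving the other box standing where it is on its raised pan. Never drop the boxes, and leave the two paint pots, the rock casting and the sanding block where they are.

Things in the scene. Friction and masses are not known exactly. Their poses are not given: they have to be found in the camera images.
- box_a: closed upright metal box painted grey, one of two alike; 46 mm (its x) by 68 mm (its y) by 80 mm tall (z), with a thin dark lid seam 14 mm below the top and a small dark disc on the lid. Its origin is the centre of its underside. It is told from the other only by weight: either one may be the heavy one (about 0.4 kg, steel core); the other is about 0.08 kg. Starts in a bay of the tray.
- box_b: closed upright metal box painted grey, the other of the two alike; 46 mm (its x) by 68 mm (its y) by 80 mm tall (z), with a thin dark lid seam 14 mm below the top and a small dark disc on the lid. Its origin is the centre of its underside. It is told from the other only by weight: either one may be the heavy one (about 0.4 kg, steel core); the other is about 0.08 kg. Starts in a bay of the tray.
- tray: fixed plywood tray, 100 mm (x) by 196 mm (y); origin at the centre of its underside, floor 8 mm up. Three walls, 40 mm long in x and rising to 80 mm above the bench, make two bays 77 mm wide side by side along y, centred at y = +43 and -43 mm. A box stands in each, its 68 mm width across the bay, 4 mm from the walls, its top 8 mm above them: its 68 mm-apart faces are hidden by the walls, so it can only be gripped across its 46 mm (along x of the tray), where the bay is open.
- keep_stand: fixed aluminium stand on the bench; base plate 100 mm (x) by 92 mm (y), origin at the centre of its underside. Two walls 10 mm thick, 60 mm long in x, rising to 80 mm above the bench, leave an upright channel 54 mm wide that runs along x and is open at both ends. A box goes in only with its 46 mm across the channel (4 mm room on each side) and its 68 mm along it, so it must be held across its 68 mm, along the channel.
- stand_floor (a point): centre of the stand's channel on its floor, 8 mm above the bench; the underside of the heavy box shall stand here.
- balance: fixed base of the pivot balance, 110 mm (x) by 330 mm (y), origin at the centre of its underside. A beam along y turns on a pivot in the middle, 42 mm up, and carries two square pans at y = +120 mm (left) and -120 mm (right), which stay level and move straight up and down together, one up and the other down.
- left_pan_floor (a point): centre of the floor of the left pan (+y of the balance). The pan is 104 mm square with a rim 4 mm high and 4 mm thick; its floor is 68 mm above the bench when the beam is level, and moves up or down by 12 mm between the stops.
- right_pan_floor (a point): the same for the right pan (-y of the balance).
- beam (a joint): angle of the balance beam (rad), 0 level, -0.1 left pan fully down, +0.1 right pan fully down. The pivot is stiff: the beam stays where it is unless the pans' loads differ by more than about 0.19 kg (1.9 N). The light box alone does not move it; the heavy box tips it slowly (under a second) whether or not the light one stands opposite, and it stays tipped when the heavy box is lifted off. The beam starts at any angle. A pan yields downwards when pressed with some 2 N.
- rock_cast1: bystander: mottled plaster rock casting, 54 x 80 x 36 mm, loose, origin at the underside centre.
- sanding_block: bystander: brown sanding block, 56 x 101 x 26 mm, loose, origin at the underside centre.
- paint_pot2: bystander: paint pot, 61 x 50 x 55 mm, loose, origin at the underside centre.
- paint_pot3: bystander: paint pot, 54 x 44 x 61 mm, loose, origin at the underside centre.

How it is judged:
By the outcome, as a careful person would: the job done as asked, in the order asked, and still so for the second after the job is handed in, with the robot touching nothing.
It also fails if it takes over 67 s, if anything falls off the work surface, if the arm or the gripper's body presses on something with over 40 N, if the wrist force passes 120 N, or if a joint passes its speed limit or range.

## Working session

There is one attempt and no reset: what is moved stays moved. The work goes in short steps, Python scripts to look and compute and a shell command to move; the robot and the scene stay as the last step left them, time stands still between calls to the robot, and variables do not carry over. Pictures are saved under pics/ and viewed, at most 10 in all, crops included, and the job is handed in when it is done.

```bash
ls; mkdir -p pics
python3 - <<'E'
from rig import arm
import cv2,numpy as np
o=arm.get_obs(); print({k:np.round(v,3).tolist() for k,v in o.items()})
for n in("top","side"):
    c=arm.capture(n); cv2.imwrite(f"pics/{n}0.png",c["img"][:,:,::-1]); np.savez(f"{n}0.npz",**c)
    print(n,c["K"].tolist(),c["k1"],np.round(c["R"],3).tolist(),np.round(c["t"],3).tolist())
E
```

```text
pics
{'time': 0.0, 'joint_positions': [65.191, 29.909, -2.082, 91.673, 1.215, 58.505, -6.465], 'dq': [0.017, 0.076, -0.045, -0.052, 0.009, 0.04, 0.013], 'tau': [0.0, -92.713, 1.98, -36.994, 0.018, 0.008, -0.0], 'tcp_pos': [0.222, -0.584, 0.231], 'orientation': [[0.935, 0.355, -0.0], [0.355, -0.935, 0.001], [-0.0, -0.001, -1.0]], 'contact_force': [0.886, -0.359, -0.875], 'wrist_torque': [-0.08, 0.004, -0.002], 'grip_force': 0.0, 'gripper_width': 0.085}
top [[459.32213218085525, 0.0, 313.95920020624146], [0.0, 459.32213218085525, 198.53502959767803], [0.0, 0.0, 1.0]] -0.12897054959218435 [[0.005, -1.0, -0.019], [-0.992, -0.003, -0.127], [0.127, 0.02, -0.992]] [0.044, 0.528, 1.08]
side [[478.7091696370302, 0.0, 319.90054381405116], [0.0, 478.7091696370302, 191.84887285060003], [0.0, 0.0, 1.0]] -0.030212313457618344 [[0.998, -0.069, -0.015], [-0.056, -0.647, -0.76], [0.043, 0.759, -0.649]] [-0.541, 0.123, 1.176]
```

View pics/top0.png

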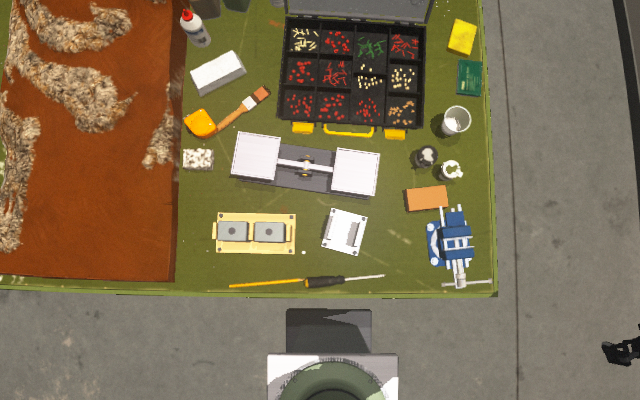

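View pics/side0.png

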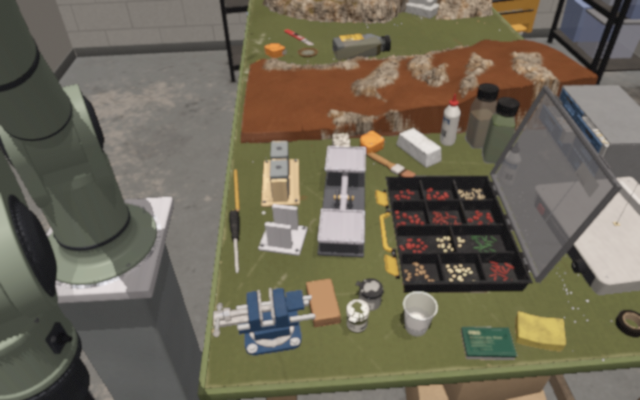

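The top view shows the tray boxes at (232,231) and (269,231), the balance centred at (306,166) with pans at (256,157) and (356,172), and the stand at (345,231). The side view agrees. Next I measure them using depth-derived heights and rays.

```bash
cat > h.py <<'E'
import cv2,numpy as np
def rays(c,uv):
    n=cv2.undistortPoints(np.asarray(uv,float).reshape(-1,1,2),c["K"],np.array([float(c["k1"]),0,0,0])).reshape(-1,2)
    return np.c_[n,np.ones(len(n))]
def on_plane(c,uv,z):
    d=rays(c,uv)@c["R"]; o=-c["R"].T@c["t"]
    return o+d*((z-o[2])/d[:,2])[:,None]
def cloud(c):
    v,u=np.mgrid[:400,:640]
    P=(rays(c,np.c_[u.ravel(),v.ravel()])*c["depth"].reshape(-1,1)-c["t"])@c["R"]
    P[c["depth"].ravel()==0]=np.nan
    return P.reshape(400,640,3)
def rect(c,mask,z):
    """minimum-area rectangle (world xy, plane z) of the biggest blob: centre, sides, angle of first side"""
    n,l,s,_=cv2.connectedComponentsWithStats(mask.astype(np.uint8))
    out=[]
    for i in range(1,n):
        if s[i,4]<25: continue
        k=cv2.findContours((l==i).astype(np.uint8),0,cv2.CHAIN_APPROX_NONE)[0][0].reshape(-1,2)
        r=cv2.minAreaRect((on_plane(c,k,z)[:,:2]*1000).astype(np.float32))
        out.append((s[i,4],np.round(r[0],1),np.round(r[1],1),round(r[2],1),s[i,:4]))
    return out
E
python3 - <<'E'
import numpy as np,cv2
from h import *
c=np.load("top0.npz"); P=cloud(c); z=P[...,2]
for n,(u,v) in dict(bench=(300,210),boxL=(225,231),boxR=(262,231),panL=(250,160),panR=(350,172),pl=(305,185),rockw=(198,160),tray=(290,220),stand=(345,235)).items():
    print(n,np.round(np.nanmedian(P[v-2:v+3,u-2:u+3].reshape(-1,3),0),4))
sat=cv2.cvtColor(c["img"],cv2.COLOR_RGB2HSV)
for name,(u0,v0,u1,v1),lo,hi,pl in[("boxes",(205,205,305,262),.083,.1,.088),("stand top",(315,200,380,262),.07,.09,.08),("pans/bal",(222,122,390,205),.045,.1,.068)]:
    m=np.zeros(z.shape,bool); m[v0:v1,u0:u1]=((z>lo)&(z<hi))[v0:v1,u0:u1]
    print(name); [print(r) for r in rect(c,m,pl)]
a=cv2.resize(c["img"][115:265,180:390],None,fx=3.8,fy=3.8,interpolation=cv2.INTER_CUBIC)
cv2.imwrite("pics/crop0.png",a[:,:,::-1])
E
```

```text
bench [ 5.036e-01  8.180e-02 -3.000e-04]
boxL [0.445  0.2501 0.0885]
boxR [0.4457 0.1642 0.0888]
panL [0.6139 0.1975 0.0789]
panR [ 0.5892 -0.0397  0.0599]
pl [0.5649 0.0693 0.0112]
rockw [0.6238 0.3356 0.034 ]
tray [0.4777 0.1058 0.0087]
stand [ 0.4413 -0.0298  0.0085]
boxes
(np.int32(588), array([446.4, 233.9]), array([43.9, 69.9]), 0.4, array([217, 221,  31,  20], dtype=int32))
(np.int32(577), array([444.7, 148.2]), array([43.7, 65. ]), 0.4, array([255, 222,  29,  20], dtype=int32))
stand top
(np.int32(110), array([458.6,   4.6]), array([ 9.9, 59. ]), 74.9, array([327, 214,  10,  25], dtype=int32))
(np.int32(117), array([441.9, -57.1]), array([10.2, 59.3]), 74.8, array([354, 221,  10,  26], dtype=int32))
pans/bal
(np.int32(4249), array([609.5,  68.6]), array([346.5, 107.5]), 80.8, array([231, 131, 149,  65], dtype=int32))
```

View pics/crop0.png

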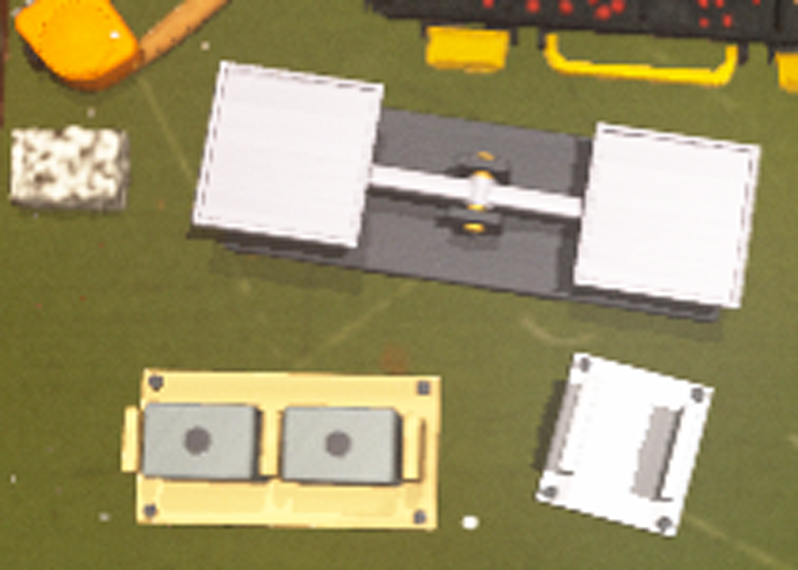

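The crop shows the tray axis-aligned, the balance turned about -9° with the left pan up (about 0.080) and the right pan down. The stand is turned about -15°, with wall tops 64 mm apart as specified. I'll refine the pans and boxes now.

```bash
cat > pans.py <<'E'
import numpy as np,cv2
from h import *
from scipy.spatial import cKDTree
c=np.load("top0.npz"); P=cloud(c); z=P[...,2]
for n,(u0,v0,u1,v1),pl in[("L",(225,125,292,190),.082),("R",(322,140,390,200),.06)]:
    m=np.zeros(z.shape,np.uint8); m[v0:v1,u0:u1]=(abs(z-pl)<.012)[v0:v1,u0:u1]
    m=cv2.morphologyEx(m,cv2.MORPH_OPEN,np.ones((13,13)))
    zz=np.median(z[cv2.erode(m,np.ones((15,15)))>0]); print(n,"floor z",zz,[r for r in rect(c,m,zz+.004)])
for n,(u0,v0,u1,v1) in dict(L=(205,205,251,262),R=(251,205,305,262)).items():
    g=cv2.cvtColor(c["img"],cv2.COLOR_RGB2GRAY)
    m=np.zeros(z.shape,bool); m[v0:v1,u0:u1]=((z>.084)&(z<.1))[v0:v1,u0:u1]
    v,u=np.nonzero(m); w=on_plane(c,np.c_[u,v],.088)[:,:2]; 
    d=m&(g<95); v,u=np.nonzero(d); print("box",n,"centroid",w.mean(0),"disc",len(u),on_plane(c,np.c_[u,v],.088).mean(0), "z",np.median(z[m]))
h=cv2.cvtColor(c["img"],cv2.COLOR_RGB2HSV); m=np.zeros(z.shape,np.uint8)
m[205:262,205:305]=((h[...,0]<27)&(h[...,1]>80)&(h[...,2]>150)&(z<.03))[205:262,205:305]
m=cv2.morphologyEx(m,cv2.MORPH_CLOSE,np.ones((25,25))); print("tray",rect(c,m,.008))
m=np.zeros(z.shape,np.uint8); m[195:265,315:385]=((h[...,1]<60)&(h[...,2]>140))[195:265,315:385]
m=cv2.morphologyEx(m,cv2.MORPH_CLOSE,np.ones((5,5)));print("stand base",rect(c,m,.008))
E
python3 pans.py
```

```text
L floor z 0.07783242756737158 [(np.int32(1629), array([626.9, 183.3]), array([105.1, 104.1]), 89.7, array([234, 133,  45,  44], dtype=int32))]
R floor z 0.0595163713020758 [(np.int32(1302), array([589.8, -50.2]), array([108.8,  92.5]), 0.2, array([335, 149,  40,  46], dtype=int32))]
box L centroid [0.44613021 0.23436827] disc 3 [0.44854371 0.199831   0.088     ] z 0.08827323232159132Traceback (most recent call last):
  File "pans.py", line 13, in <module>
    d=m&(g<95); v,u=np.nonzero(d); print("box",n,"centroid",w.mean(0),"disc",len(u),on_plane(c,np.c_[u,v],.088).mean(0), "z",np.median(z[m]))
                                                                                    ~~~~~~~~^^^^^^^^^^^^^^^^^^^
  File "h.py", line 6, in on_plane
    d=rays(c,uv)@c["R"]; o=-c["R"].T@c["t"]
      ~~~~^^^^^^
  File "h.py", line 3, in rays
    n=cv2.undistortPoints(np.asarray(uv,float).reshape(-1,1,2),c["K"],np.array([float(c["k1"]),0,0,0])).reshape(-1,2)
      ~~~~~~~~~~~~~~~~~~~^^^^^^^^^^^^^^^^^^^^^^^^^^^^^^^^^^^^^^^^^^^^^^^^^^^^^^^^^^^^^^^^^^^^^^^^^^^^^^
cv2.error: OpenCV(4.12.0) /io/opencv/modules/calib3d/src/undistort.dispatch.cpp:347: error: (-215:Assertion failed) CV_IS_MAT(_src) && CV_IS_MAT(_dst) && (_src->rows == 1 || _src->cols == 1) && (_dst->rows == 1 || _dst->cols == 1) && _src->cols + _src->rows - 1 == _dst->rows + _dst->cols - 1 && (CV_MAT_TYPE(_src->type) == CV_32FC2 || CV_MAT_TYPE(_src->type) == CV_64FC2) && (CV_MAT_TYPE(_dst->type) == CV_32FC2 || CV_MAT_TYPE(_dst->type) == CV_64FC2) in function 'cvUndistortPointsInternal'
```

```bash
python3 -m crank '[{"dr":[0,0,-0.134],"translation":[0,0,0],"fingers":0},{"dr":[0,0,-0.134],"translation":[0,0,0],"fingers":0},{"dr":[0,0,-0.134],"translation":[0,0,0],"fingers":0},{"dr":[0,0,-0.134],"translation":[0,0,0],"fingers":0},{"dr":[0,0,-0.134],"translation":[0,0,0],"fingers":0},{"dr":[0,0,-0.134],"translation":[0,0,0],"fingers":0},{"dr":[0,0,-0.134],"translation":[0,0,0],"fingers":0},{"dr":[0,0,-0.134],"translation":[0,0,0],"fingers":0},{"dr":[0,0,-0.134],"translation":[0,0,0],"fingers":0},{"dr":[0,0,0],"translation":[0,0,0],"fingers":0}]' 40
```

```text
time: 1.1
tcp_pos: [0.2215, -0.5842, 0.2309]
orientation: [[-0.0, 1.0, -0.0], [1.0, 0.0, 0.001], [0.001, -0.0, -1.0]]
contact_force: [0.0, -0.1, -0.1]
gripper_width: 0.0856
grip_force: 0.0
```

```bash
cat > pans2.py <<'E'
import numpy as np,cv2,sys
from h import *
c=np.load((sys.argv[1] if len(sys.argv)>1 else "top0")+".npz"); P=cloud(c); z=P[...,2]
h=cv2.cvtColor(c["img"],cv2.COLOR_RGB2HSV); el=lambda k:cv2.getStructuringElement(cv2.MORPH_ELLIPSE,(k,k))
for n,(u0,v0,u1,v1),pl in[("L",(225,125,292,190),.0778),("R",(322,140,390,200),.0595)]:
    m=np.zeros(z.shape,np.uint8); m[v0:v1,u0:u1]=((h[...,1]<50)&(h[...,2]>165))[v0:v1,u0:u1]
    m=cv2.morphologyEx(cv2.morphologyEx(m,cv2.MORPH_CLOSE,el(5)),cv2.MORPH_OPEN,el(9))
    print(n,rect(c,m,pl+.004))
for n,(u0,v0,u1,v1) in dict(L=(224,223,241,240),R=(261,223,278,240)).items():
    g=cv2.cvtColor(c["img"],cv2.COLOR_RGB2GRAY)[v0:v1,u0:u1].astype(int)
    v,u=np.nonzero(g<np.median(g)-25); print("disc",n,len(u),on_plane(c,np.c_[u+u0,v+v0],.088).mean(0))
m=np.zeros(z.shape,np.uint8); m[205:262,205:305]=((h[...,0]<27)&(h[...,1]>80)&(h[...,2]>150)&(z<.03))[205:262,205:305]
m=cv2.morphologyEx(m,cv2.MORPH_CLOSE,np.ones((25,25))); print("tray",rect(c,m,.008))
m=np.zeros(z.shape,np.uint8); m[195:265,315:385]=((h[...,1]<60)&(h[...,2]>140))[195:265,315:385]
m=cv2.morphologyEx(m,cv2.MORPH_CLOSE,np.ones((5,5)));print("stand base",rect(c,m,.008))
E
python3 pans2.py
```

```text
L [(np.int32(1885), array([625.7, 182.7]), array([108.4, 104.4]), 81.6, array([231, 131,  49,  49], dtype=int32))]
R [(np.int32(1883), array([590.9, -49.3]), array([110.6, 103.8]), 81.7, array([331, 148,  49,  48], dtype=int32))]
disc L 47 [0.44617102 0.23515471 0.088     ]
disc R 42 [0.44512422 0.14980135 0.088     ]
tray [(np.int32(3217), array([445.6, 183.5]), array([212.7, 100.4]), 89.0, array([216, 212,  86,  43], dtype=int32))]
stand base [(np.int32(1543), array([450.4, -27.5]), array([ 93.5, 100.2]), 75.1, array([321, 208,  47,  48], dtype=int32))]
```

```bash
python3 -m crank '[{"dr":[0,0,0],"translation":[0.03,0.03,0],"fingers":0},{"dr":[0,0,0],"translation":[0.03,0.03,0],"fingers":0},{"dr":[0,0,0],"translation":[0.03,0.03,0],"fingers":0},{"dr":[0,0,0],"translation":[0.03,0.03,0],"fingers":0},{"dr":[0,0,0],"translation":[0.03,0.03,0],"fingers":0},{"dr":[0,0,0],"translation":[0.03,0.03,0],"fingers":0},{"dr":[0,0,0],"translation":[0.03,0.03,0],"fingers":0},{"dr":[0,0,0],"translation":[0.035,0.01,0],"fingers":0},{"dr":[0,0,0],"translation":[0.035,0.004,0],"fingers":0},{"dr":[0,0,0],"translation":[0.035,0,0],"fingers":0},{"dr":[0,0,0],"translation":[0.035,0,0],"fingers":0},{"dr":[0,0,0],"translation":[0.035,0,0],"fingers":0},{"dr":[0,0,0],"translation":[0.035,0,0],"fingers":0},{"dr":[0,0,0],"translation":[0.035,0,0],"fingers":0},{"dr":[0,0,0],"translation":[0.035,0,0],"fingers":0},{"dr":[0,0,0],"translation":[0.035,0,0],"fingers":0},{"dr":[0,0,0],"translation":[0.035,0,0],"fingers":0},{"dr":[0,0,0],"translation":[0.035,0,0],"fingers":0},{"dr":[0,0,0],"translation":[0,0,0],"fingers":0}]'
```

```text
time: 3.0
tcp_pos: [0.4469, 0.0144, 0.2315]
orientation: [[0.001, 1.0, 0.001], [1.0, -0.001, 0.001], [0.001, 0.001, -1.0]]
contact_force: [0.1, -0.2, -1.2]
gripper_width: 0.0854
grip_force: 0.0
```

```bash
python3 -m crank '[{"dr":[0,0,0],"translation":[0.034,-0.001,0],"fingers":0},{"dr":[0,0,0],"translation":[0.034,-0.001,0],"fingers":0},{"dr":[0,0,0],"translation":[0.034,0,0],"fingers":0},{"dr":[0,0,0],"translation":[0.033,0,0],"fingers":0},{"dr":[0,0,0],"translation":[0,0,0.03],"fingers":0},{"dr":[0,0,0],"translation":[0,0,0.03],"fingers":0},{"dr":[0,0,0],"translation":[0,0,0.03],"fingers":0},{"dr":[0,0,0],"translation":[0,0,0.03],"fingers":0},{"dr":[0,0,0],"translation":[0,0,0.02],"fingers":0},{"dr":[0,0,0],"translation":[0,0,0.02],"fingers":0},{"dr":[0,0,0],"translation":[0,0,0.02],"fingers":0},{"dr":[0,0,0],"translation":[0,0,0.011],"fingers":0},{"dr":[0,0,0],"translation":[0,0,0],"fingers":0},{"dr":[0,0,0],"translation":[0,0,0],"fingers":0}]'
```

```text
time: 4.4
tcp_pos: [0.4454, 0.1453, 0.0407]
orientation: [[0.003, 1.0, 0.0], [1.0, -0.003, -0.0], [-0.0, 0.0, -1.0]]
contact_force: [-0.2, 1.3, -0.5]
gripper_width: 0.0851
grip_force: 0.0
```

```bash
python3 -m crank '[{"dr":[0,0,0],"translation":[0,0,0],"fingers":255},{"dr":[0,0,0],"translation":[0,0,0],"fingers":255},{"dr":[0,0,0],"translation":[0,0,0],"fingers":255},{"dr":[0,0,0],"translation":[0,0,0],"fingers":255},{"dr":[0,0,0],"translation":[0,0,0],"fingers":255},{"dr":[0,0,0],"translation":[0,0,0],"fingers":255},{"dr":[0,0,0],"translation":[0,0,0],"fingers":255},{"dr":[0,0,0],"translation":[0,0,0],"fingers":255}]' 40
```

```text
time: 5.2
tcp_pos: [0.4456, 0.1452, 0.0409]
orientation: [[0.003, 1.0, 0.001], [1.0, -0.003, 0.0], [0.0, 0.001, -1.0]]
contact_force: [-1.3, -1.1, 11.7]
gripper_width: 0.0457
grip_force: 39.2
```

```bash
python3 -m crank '[{"dr":[0,0,0],"translation":[0,0,-0.01],"fingers":255},{"dr":[0,0,0],"translation":[0,0,-0.02],"fingers":255},{"dr":[0,0,0],"translation":[0,0,-0.03],"fingers":255},{"dr":[0,0,0],"translation":[0,0,-0.03],"fingers":255},{"dr":[0,0,0],"translation":[0,0,-0.03],"fingers":255},{"dr":[0,0,0],"translation":[0,0,-0.03],"fingers":255},{"dr":[0,0,0],"translation":[0,0,-0.02],"fingers":255},{"dr":[0,0,0],"translation":[0,0,0],"fingers":255},{"dr":[0,0,0],"translation":[0,0,0],"fingers":255},{"dr":[0,0,0],"translation":[0,0,0],"fingers":255},{"dr":[0,0,0],"translation":[0,0,0],"fingers":255}]'
python3 - <<'E'
from rig import arm
print(arm.get_obs()["contact_force"],arm.get_obs()["joint_positions"])
E
```

```text
time: 6.3
tcp_pos: [0.4448, 0.1451, 0.2096]
orientation: [[0.002, 1.0, -0.001], [1.0, -0.002, -0.0], [-0.0, -0.001, -1.0]]
contact_force: [-0.6, -0.8, -1.5]
gripper_width: 0.0457
grip_force: 41.3
[-0.56127822 -0.77592064 -1.50805   ] [  3.30037374  20.35257162 -35.56836011 114.5066418   15.31931517
  49.80734035 -40.68204973]
```

```bash
python3 -m crank '[{"dr":[0,0,0.074],"translation":[0,0,0],"fingers":255},{"dr":[0,0,0.074],"translation":[0,0,0],"fingers":255},{"dr":[0,0,0],"translation":[-0.022,0.022,0],"fingers":255},{"dr":[0,0,0],"translation":[-0.022,0.022,0],"fingers":255},{"dr":[0,0,0],"translation":[-0.022,0.022,0],"fingers":255},{"dr":[0,0,0],"translation":[-0.022,0.022,0],"fingers":255},{"dr":[0,0,0],"translation":[-0.022,0.022,0],"fingers":255},{"dr":[0,0,0],"translation":[-0.022,0.021,0],"fingers":255},{"dr":[0,0,0],"translation":[-0.022,0.021,0],"fingers":255},{"dr":[0,0,0],"translation":[-0.023,0.021,0],"fingers":255},{"dr":[0,0,0],"translation":[0,0,0],"fingers":255},{"dr":[0,0,0],"translation":[0,0,0.03],"fingers":255},{"dr":[0,0,0],"translation":[0,0,0.03],"fingers":255},{"dr":[0,0,0],"translation":[0,0,0.03],"fingers":255},{"dr":[0,0,0],"translation":[0,0,0.01],"fingers":255},{"dr":[0,0,0],"translation":[0,0,0],"fingers":255},{"dr":[0,0,0],"translation":[0,0,0],"fingers":255}]'
python3 - <<'E'
from rig import arm
import cv2,numpy as np
a=[]
for n in("top","side"):
    c=arm.capture(n); np.savez(f"{n}1.npz",**c); i=c["img"]
    i=i[110:260,210:400] if n=="top" else i[120:270,230:420]
    a.append(cv2.resize(i,None,fx=2.1,fy=2.1,interpolation=cv2.INTER_CUBIC))
cv2.imwrite("pics/p1.png",np.hstack(a)[:,:,::-1])
E
```

```text
time: 8.0
tcp_pos: [0.5903, -0.0554, 0.1112]
orientation: [[0.149, 0.989, 0.001], [0.989, -0.149, 0.0], [0.0, 0.001, -1.0]]
contact_force: [0.2, -0.4, -1.2]
gripper_width: 0.0454
grip_force: 41.3
```

View pics/p1.png

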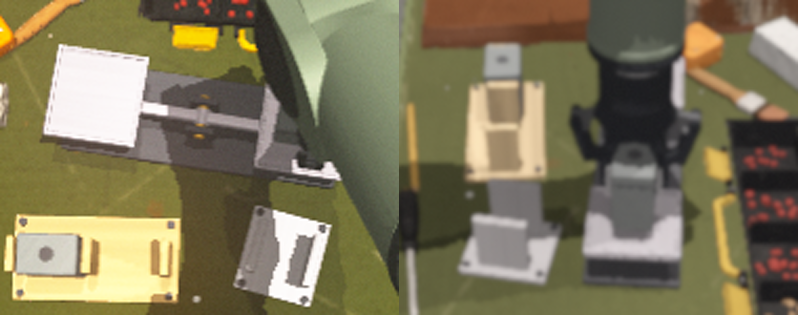

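The box hangs over the right pan, well centred in the side view (box at ~(635,190), pan at ~(632,220)). Lower gently.

```bash
python3 -m crank '[{"dr":[0,0,0],"translation":[0,0,0.008],"fingers":255},{"dr":[0,0,0],"translation":[0,0,0.007],"fingers":255},{"dr":[0,0,0],"translation":[0,0,0.001],"fingers":255},{"dr":[0,0,0],"translation":[0,0,0.001],"fingers":255},{"dr":[0,0,0],"translation":[0,0,0.001],"fingers":255},{"dr":[0,0,0],"translation":[0,0,0],"fingers":255},{"dr":[0,0,0],"translation":[0,0,0],"fingers":255},{"dr":[0,0,0],"translation":[0,0,0],"fingers":255}]'
```

```text
time: 8.9
tcp_pos: [0.5899, -0.0556, 0.0924]
orientation: [[0.149, 0.989, 0.0], [0.989, -0.149, 0.0], [0.0, 0.0, -1.0]]
contact_force: [-0.1, 0.3, -0.5]
gripper_width: 0.0457
grip_force: 41.3
```

```bash
python3 -m crank '[{"dr":[0,0,0],"translation":[0,0,0.001],"fingers":255},{"dr":[0,0,0],"translation":[0,0,0],"fingers":255},{"dr":[0,0,0],"translation":[0,0,0],"fingers":255}]'
```

```text
time: 9.2
tcp_pos: [0.5899, -0.0557, 0.0913]
orientation: [[0.149, 0.989, 0.0], [0.989, -0.149, -0.0], [0.0, 0.0, -1.0]]
contact_force: [0.4, 0.1, -0.4]
gripper_width: 0.0455
grip_force: 41.5
```

```bash
python3 -m crank '[{"dr":[0,0,0],"translation":[0,0,0.001],"fingers":255},{"dr":[0,0,0],"translation":[0,0,0],"fingers":255},{"dr":[0,0,0],"translation":[0,0,0],"fingers":255}]';  python3 -m crank '[{"dr":[0,0,0],"translation":[0,0,0.001],"fingers":255},{"dr":[0,0,0],"translation":[0,0,0],"fingers":255},{"dr":[0,0,0],"translation":[0,0,0],"fingers":255}]'
python3 - <<'E'
from rig import arm
import numpy as np
c=arm.capture("side");np.savez("side2.npz",**c)
import cv2
i=c["img"][170:265,290:400]; cv2.imwrite("pics/p2.png",cv2.resize(i,None,fx=6,fy=6,interpolation=cv2.INTER_CUBIC)[:,:,::-1])
from h import cloud
P=cloud(c)[200:225,335:360].reshape(-1,3); P1=cloud(c)[224:240,322:360].reshape(-1,3); print(np.nanmedian(P1,0))
E
```

```text
time: 9.5
tcp_pos: [0.5898, -0.0556, 0.0902]
orientation: [[0.15, 0.989, -0.0], [0.989, -0.15, 0.0], [0.0, -0.0, -1.0]]
contact_force: [0.4, 0.3, -1.5]
gripper_width: 0.0457
grip_force: 41.4
time: 9.8
tcp_pos: [0.5898, -0.0556, 0.0892]
orientation: [[0.149, 0.989, -0.0], [0.989, -0.149, 0.0], [0.0, -0.0, -1.0]]
contact_force: [-0.3, 0.5, -0.6]
gripper_width: 0.0458
grip_force: 41.4
[ 0.58426635 -0.08341681  0.05797762]
```

View pics/p2.png

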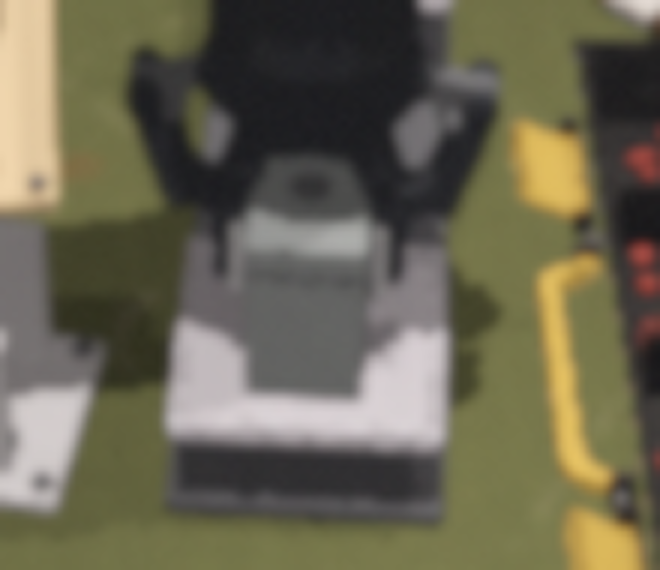

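The box is near the pan floor and centred in x (pan from 170 to 445 px, box from 245 to 365 px in the crop). I'll go one more millimetre and check the force.

```bash
python3 -m crank '[{"dr":[0,0,0],"translation":[0,0,0.001],"fingers":255},{"dr":[0,0,0],"translation":[0,0,0],"fingers":255},{"dr":[0,0,0],"translation":[0,0,0],"fingers":255}]'
```

```text
time: 10.15
tcp_pos: [0.5899, -0.0557, 0.0889]
orientation: [[0.15, 0.989, 0.0], [0.989, -0.15, -0.0], [-0.0, 0.0, -1.0]]
contact_force: [-4.2, -0.1, 12.9]
gripper_width: 0.0458
grip_force: 42.5
```

Contact is at 0.056, the lower stop. Ease off, release, rise.

```bash
python3 -m crank '[{"dr":[0,0,0],"translation":[0,0,-0.0008],"fingers":255},{"dr":[0,0,0],"translation":[0,0,0],"fingers":200},{"dr":[0,0,0],"translation":[0,0,0],"fingers":100},{"dr":[0,0,0],"translation":[0,0,0],"fingers":0},{"dr":[0,0,0],"translation":[0,0,0],"fingers":0},{"dr":[0,0,0],"translation":[0,0,0],"fingers":0},{"dr":[0,0,0],"translation":[0,0,0],"fingers":0},{"dr":[0,0,0],"translation":[0,0,-0.01],"fingers":0},{"dr":[0,0,0],"translation":[0,0,-0.03],"fingers":0},{"dr":[0,0,0],"translation":[0,0,-0.03],"fingers":0},{"dr":[0,0,0],"translation":[0,0,-0.03],"fingers":0},{"dr":[0,0,0],"translation":[0,0,-0.03],"fingers":0},{"dr":[0,0,0],"translation":[0,0,0],"fingers":0}]'
```

```text
time: 11.45
tcp_pos: [0.5915, -0.0555, 0.2236]
orientation: [[0.15, 0.989, 0.006], [0.989, -0.15, -0.0], [0.001, 0.006, -1.0]]
contact_force: [-0.2, -0.2, 0.3]
gripper_width: 0.0852
grip_force: 0.0
```

```bash
python3 -m crank '[{"dr":[0,0,-0.075],"translation":[0,0,0],"fingers":0},{"dr":[0,0,-0.075],"translation":[0,0,0],"fingers":0},{"dr":[0,0,0],"translation":[0.029,-0.0145,0],"fingers":0},{"dr":[0,0,0],"translation":[0.029,-0.0145,0],"fingers":0},{"dr":[0,0,0],"translation":[0.029,-0.0145,0],"fingers":0},{"dr":[0,0,0],"translation":[0.029,-0.0145,0],"fingers":0},{"dr":[0,0,0],"translation":[0.029,-0.0145,0],"fingers":0},{"dr":[0,0,0],"translation":[0.029,-0.0145,0],"fingers":0},{"dr":[0,0,0],"translation":[0.029,-0.0145,0],"fingers":0},{"dr":[0,0,0],"translation":[0.029,-0.0145,0],"fingers":0},{"dr":[0,0,0],"translation":[0.029,-0.0145,0],"fingers":0},{"dr":[0,0,0],"translation":[0.029,-0.0145,0],"fingers":0},{"dr":[0,0,0],"translation":[0,0,0],"fingers":0},{"dr":[0,0,0],"translation":[0,0,0],"fingers":0}]'
python3 - <<'E'
from rig import arm
import numpy as np,cv2
from h import *
c=arm.capture("side");np.savez("side3.npz",**c)
P=cloud(c);z=P[...,2];m=np.zeros(z.shape,bool);m[150:250,310:380]=((z>.125)&(z<.15))[150:250,310:380]
print(rect(c,m,.136)); print(P[m].mean(0),len(P[m]))
E
```

```text
time: 12.85
tcp_pos: [0.4446, 0.2346, 0.2192]
orientation: [[-0.001, 1.0, -0.0], [1.0, 0.001, -0.0], [-0.0, -0.0, -1.0]]
contact_force: [0.0, -1.1, 0.1]
gripper_width: 0.085
grip_force: 0.0
[(np.int32(480), array([588. , -58.9]), array([80. , 46.1]), 80.3, array([330, 191,  22,  25], dtype=int32))]
[ 0.5878074  -0.05813688  0.1351621 ] 480
```

```bash
python3 -m crank '[{"dr":[0,0,0],"translation":[0,0.0015,0.03],"fingers":0},{"dr":[0,0,0],"translation":[0,0,0.03],"fingers":0},{"dr":[0,0,0],"translation":[0,0,0.03],"fingers":0},{"dr":[0,0,0],"translation":[0,0,0.03],"fingers":0},{"dr":[0,0,0],"translation":[0,0,0.02],"fingers":0},{"dr":[0,0,0],"translation":[0,0,0.02],"fingers":0},{"dr":[0,0,0],"translation":[0,0,0.013],"fingers":0},{"dr":[0,0,0],"translation":[0,0,0.005],"fingers":0},{"dr":[0,0,0],"translation":[0,0,0],"fingers":0},{"dr":[0,0,0],"translation":[0,0,0],"fingers":255},{"dr":[0,0,0],"translation":[0,0,0],"fingers":255},{"dr":[0,0,0],"translation":[0,0,0],"fingers":255},{"dr":[0,0,0],"translation":[0,0,0],"fingers":255},{"dr":[0,0,0],"translation":[0,0,0],"fingers":255},{"dr":[0,0,0],"translation":[0,0,0],"fingers":255},{"dr":[0,0,0],"translation":[0,0,0],"fingers":255},{"dr":[0,0,0],"translation":[0,0,0],"fingers":255}]' 50
```

```text
time: 14.6
tcp_pos: [0.4468, 0.2345, 0.0419]
orientation: [[0.0, 1.0, 0.001], [1.0, -0.0, 0.0], [0.0, 0.001, -1.0]]
contact_force: [-0.9, -1.4, 9.9]
gripper_width: 0.0456
grip_force: 49.8
```

```bash
python3 -m crank '[{"dr":[0,0,0],"translation":[0,0,-0.01],"fingers":255},{"dr":[0,0,0],"translation":[0,0,-0.02],"fingers":255},{"dr":[0,0,0],"translation":[0,0,-0.03],"fingers":255},{"dr":[0,0,0],"translation":[0,0,-0.03],"fingers":255},{"dr":[0,0,0],"translation":[0,0,-0.03],"fingers":255},{"dr":[0,0,0],"translation":[0,0,-0.03],"fingers":255},{"dr":[0,0,0],"translation":[0,0,-0.02],"fingers":255},{"dr":[0,0,0],"translation":[0,0,0],"fingers":255},{"dr":[0,0,0],"translation":[0,0,0],"fingers":255}]'
```

```text
time: 15.5
tcp_pos: [0.4462, 0.234, 0.2109]
orientation: [[0.0, 1.0, 0.0], [1.0, -0.0, -0.0], [-0.0, 0.0, -1.0]]
contact_force: [-0.6, 0.5, -4.2]
gripper_width: 0.0457
grip_force: 52.7
```

This one weighs about 4 N, so it is the heavy one. Carry it to the raised left pan.

```bash
python3 -m crank '[{"dr":[0,0,0.074],"translation":[0,0,0],"fingers":255},{"dr":[0,0,0.074],"translation":[0,0,0],"fingers":255},{"dr":[0,0,0],"translation":[-0.003,0.026,0],"fingers":255},{"dr":[0,0,0],"translation":[-0.003,0.026,0],"fingers":255},{"dr":[0,0,0],"translation":[-0.003,0.026,0],"fingers":255},{"dr":[0,0,0],"translation":[-0.003,0.026,0],"fingers":255},{"dr":[0,0,0],"translation":[-0.003,0.027,0],"fingers":255},{"dr":[0,0,0],"translation":[-0.003,0.027,0],"fingers":255},{"dr":[0,0,0],"translation":[-0.004,0.027,0],"fingers":255},{"dr":[0,0,0],"translation":[0,0,0],"fingers":255},{"dr":[0,0,0],"translation":[0,0,0.03],"fingers":255},{"dr":[0,0,0],"translation":[0,0,0.03],"fingers":255},{"dr":[0,0,0],"translation":[0,0,0.02],"fingers":255},{"dr":[0,0,0],"translation":[0,0,0.011],"fingers":255},{"dr":[0,0,0],"translation":[0,0,0],"fingers":255},{"dr":[0,0,0],"translation":[0,0,0],"fingers":255}]'
```

```text
time: 17.1
tcp_pos: [0.6262, 0.1856, 0.1204]
orientation: [[0.147, 0.989, 0.0], [0.989, -0.147, 0.0], [0.0, 0.0, -1.0]]
contact_force: [-0.9, -0.5, -3.8]
gripper_width: 0.0456
grip_force: 57.0
```

```bash
python3 -m crank '[{"dr":[0,0,0],"translation":[0,0,0.004],"fingers":255},{"dr":[0,0,0],"translation":[0,0,0.001],"fingers":255},{"dr":[0,0,0],"translation":[0,0,0],"fingers":255},{"dr":[0,0,0],"translation":[0,0,0],"fingers":255}]'; python3 -m crank '[{"dr":[0,0,0],"translation":[0,0,0.001],"fingers":255},{"dr":[0,0,0],"translation":[0,0,0],"fingers":255},{"dr":[0,0,0],"translation":[0,0,0],"fingers":255}]';python3 -m crank '[{"dr":[0,0,0],"translation":[0,0,0.001],"fingers":255},{"dr":[0,0,0],"translation":[0,0,0],"fingers":255},{"dr":[0,0,0],"translation":[0,0,0],"fingers":255}]'
python3 - <<'E'
from rig import arm
import numpy as np,cv2
c=arm.capture("side");np.savez("side4.npz",**c)
cv2.imwrite("pics/p4.png",cv2.resize(c["img"][120:265,310:400],None,fx=4,fy=4,interpolation=cv2.INTER_CUBIC)[:,:,::-1])
E
```

```text
time: 17.5
tcp_pos: [0.6262, 0.1853, 0.1154]
orientation: [[0.148, 0.989, 0.0], [0.989, -0.148, 0.0], [0.0, 0.0, -1.0]]
contact_force: [-0.2, -0.4, -4.2]
gripper_width: 0.0451
grip_force: 57.0
time: 17.8
tcp_pos: [0.6261, 0.1853, 0.1141]
orientation: [[0.147, 0.989, -0.0], [0.989, -0.147, -0.0], [-0.0, -0.0, -1.0]]
contact_force: [0.0, 0.9, -4.4]
gripper_width: 0.0456
grip_force: 57.0
time: 18.1
tcp_pos: [0.6262, 0.1853, 0.1131]
orientation: [[0.147, 0.989, 0.0], [0.989, -0.147, 0.0], [0.0, 0.0, -1.0]]
contact_force: [1.1, -0.4, -3.2]
gripper_width: 0.0456
grip_force: 57.3
```

View pics/p4.png

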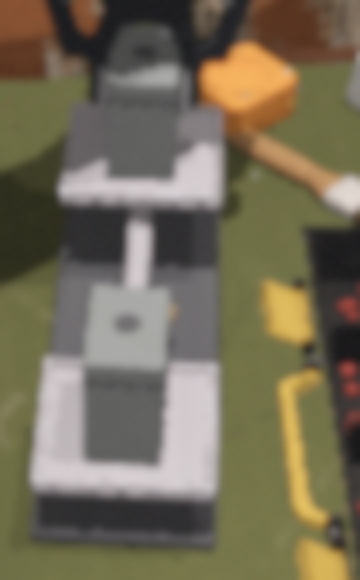

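The light box stands on the right pan (crop (125,400)). The heavy box is just above or at the left pan floor. Continue lowering by millimetres.

```bash
for i in 1; do python3 -m crank '[{"dr":[0,0,0],"translation":[0,0,0.001],"fingers":255},{"dr":[0,0,0],"translation":[0,0,0],"fingers":255},{"dr":[0,0,0],"translation":[0,0,0],"fingers":255},{"dr":[0,0,0],"translation":[0,0,0],"fingers":255}]'; done | grep -E "pos|contact"; python3 -m crank '[{"dr":[0,0,0],"translation":[0,0,0.001],"fingers":255},{"dr":[0,0,0],"translation":[0,0,0],"fingers":255},{"dr":[0,0,0],"translation":[0,0,0],"fingers":255},{"dr":[0,0,0],"translation":[0,0,0],"fingers":255}]' | grep -E "pos|contact"
```

```text
tcp_pos: [0.6261, 0.1853, 0.112]
contact_force: [0.4, 0.7, -3.8]
tcp_pos: [0.626, 0.1853, 0.111]
contact_force: [0.3, 0.6, -3.5]
```

Run:
```python
from rig import arm
import numpy as np
from h import *
s=arm.capture("side");P=cloud(s)
f=lambda u,v:np.round(np.nanmedian(P[v-1:v+2,u-1:u+2].reshape(-1,3),0),4)
for n,u,v in[("panL",330,164),("panL",331,167),("panL",359,164),("panR",323,232),("panR",326,239),("panR",358,235)]: print(n,f(u,v))
for v in range(146,172,2): print(v,f(345,v))
t=arm.capture("top");T=cloud(t)
print("topL",np.nanmedian(T[150:174,236:242,2]),np.nanmedian(T[166:174,236:270,2]))
```

```text
panL [0.5819 0.1621 0.0776]
panL [0.5837 0.1506 0.0777]
panL [0.6591 0.1568 0.077 ]
panR [ 0.546  -0.0717  0.06  ]
panR [ 0.5509 -0.0982  0.0624]
panR [ 0.6251 -0.0859  0.0596]
146 [0.6197 0.1523 0.142 ]
148 [0.6202 0.1537 0.1344]
150 [0.6205 0.1538 0.1282]
152 [0.6205 0.1534 0.1217]
154 [0.6207 0.1534 0.1144]
156 [0.6206 0.1535 0.1098]
158 [0.6211 0.1533 0.1018]
160 [0.6208 0.1518 0.0958]
162 [0.621  0.1517 0.0892]
164 [0.6213 0.1544 0.0838]
166 [0.6211 0.1505 0.0776]
168 [0.6197 0.1394 0.0808]
170 [0.619  0.1336 0.0766]
topL 0.5899806259751244 0.6174912807242756
```

```bash
python3 -m crank '[{"dr":[0,0,0],"translation":[0,0,0.001],"fingers":255},{"dr":[0,0,0],"translation":[0,0,0],"fingers":255},{"dr":[0,0,0],"translation":[0,0,0],"fingers":255}]' | grep -E "pos|contact"
python3 - <<'E'
from rig import arm
import numpy as np
from h import *
s=arm.capture("side");P=cloud(s)
for n,u,v in[("panL",329,164),("panL",359,164),("panR",323,231),("panR",358,235)]: print(n,np.nanmedian(P[v-2:v+3,u-2:u+3,2]))
print(arm.get_obs()["contact_force"])
E
```

```text
tcp_pos: [0.6261, 0.1853, 0.11]
contact_force: [0.1, 0.7, -3.7]
panL 0.07625188550478121
panL 0.07677707152959186
panR 0.05976351422510048
panR 0.060253855834433795
[ 0.47840377  0.50596633 -2.90918936]
```

```bash
python3 -m crank '[{"dr":[0,0,0],"translation":[0,0,0.001],"fingers":255},{"dr":[0,0,0],"translation":[0,0,0],"fingers":255},{"dr":[0,0,0],"translation":[0,0,0],"fingers":255}]' | grep -E "pos|contact"; python3 -m crank '[{"dr":[0,0,0],"translation":[0,0,0.001],"fingers":255},{"dr":[0,0,0],"translation":[0,0,0],"fingers":255},{"dr":[0,0,0],"translation":[0,0,0],"fingers":255}]' | grep -E "pos|contact"
python3 - <<'E'
from rig import arm
import numpy as np
from h import *
s=arm.capture("side");P=cloud(s)
for n,u,v in[("panL",329,164),("panL",359,164),("panR",323,231),("panR",358,235)]: print(n,np.nanmedian(P[v-2:v+3,u-2:u+3,2]))
print(arm.get_obs()["contact_force"])
E
```

```text
tcp_pos: [0.6261, 0.1853, 0.109]
contact_force: [-0.2, 0.3, -4.1]
tcp_pos: [0.6261, 0.1853, 0.108]
contact_force: [1.2, -0.3, -5.0]
panL 0.07485408356038262
panL 0.07482314737415251
panR 0.06207559640072657
panR 0.06133116757353528
[-0.27485278 -0.43278965 -3.79724333]
```

The pan now follows the box down, so it is in contact. Release and watch.

```bash
python3 -m crank '[{"dr":[0,0,0],"translation":[0,0,0],"fingers":200},{"dr":[0,0,0],"translation":[0,0,0],"fingers":100},{"dr":[0,0,0],"translation":[0,0,0],"fingers":0},{"dr":[0,0,0],"translation":[0,0,0],"fingers":0},{"dr":[0,0,0],"translation":[0,0,0],"fingers":0},{"dr":[0,0,0],"translation":[0,0,0],"fingers":0},{"dr":[0,0,0],"translation":[0,0,-0.01],"fingers":0},{"dr":[0,0,0],"translation":[0,0,-0.03],"fingers":0},{"dr":[0,0,0],"translation":[0,0,-0.03],"fingers":0},{"dr":[0,0,0],"translation":[0,0,-0.03],"fingers":0},{"dr":[0,0,0],"translation":[0,0,0],"fingers":0},{"dr":[0,0,0],"translation":[0,0,0],"fingers":0},{"dr":[0,0,0],"translation":[0,0,0],"fingers":0},{"dr":[0,0,0],"translation":[0,0,0],"fingers":0}]'
python3 - <<'E'
from rig import arm
import numpy as np,cv2
from h import *
c=arm.capture("side");np.savez("side5.npz",**c);P=cloud(c)
for n,u,v in[("panL",329,168),("panL",359,168),("panR",323,229),("panR",358,231)]: print(n,np.nanmedian(P[v-2:v+3,u-2:u+3],(0,1)))
cv2.imwrite("pics/p5.png",cv2.resize(c["img"][120:265,310:400],None,fx=4,fy=4,interpolation=cv2.INTER_CUBIC)[:,:,::-1])
print(arm.get_obs()["joint_positions"])
E
```

```text
time: 21.45
tcp_pos: [0.6257, 0.1852, 0.2073]
orientation: [[0.147, 0.989, -0.001], [0.989, -0.147, -0.0], [-0.001, -0.001, -1.0]]
contact_force: [0.5, 0.3, 0.7]
gripper_width: 0.0854
grip_force: 0.0
panL [0.58062207 0.17288414 0.05647852]
panL [0.66085253 0.16450987 0.05680891]
panR [ 0.54556925 -0.08227577  0.08071331]
panR [ 0.62379868 -0.0956005   0.08000929]
[ -2.54478892  36.43265645 -30.18989062  87.34696821  19.81192682
  61.66931012 -45.82687266]
```

View pics/p5.png

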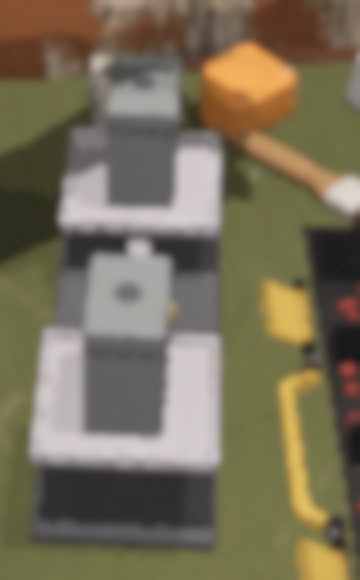

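The left pan dropped (0.056) and the right one rose to 0.080, with both boxes upright, so the heavy box is the left one. Turn the gripper a quarter turn to regrip it across its 68 mm.

```bash
python3 -m crank '[{"dr":[0,0,-0.1425],"translation":[0,0,0],"fingers":0},{"dr":[0,0,-0.1425],"translation":[0,0,0],"fingers":0},{"dr":[0,0,-0.1425],"translation":[0,0,0],"fingers":0},{"dr":[0,0,-0.1425],"translation":[0,0,0],"fingers":0},{"dr":[0,0,-0.1425],"translation":[0,0,0],"fingers":0},{"dr":[0,0,-0.1425],"translation":[0,0,0],"fingers":0},{"dr":[0,0,-0.1425],"translation":[0,0,0],"fingers":0},{"dr":[0,0,-0.1425],"translation":[0,0,0],"fingers":0},{"dr":[0,0,-0.1425],"translation":[0,0,0],"fingers":0},{"dr":[0,0,-0.1425],"translation":[0,0,0],"fingers":0},{"dr":[0,0,-0.1458],"translation":[0,0,0],"fingers":0},{"dr":[0,0,0],"translation":[0,0,0],"fingers":0},{"dr":[0,0,0],"translation":[0,0,0],"fingers":0}]'
python3 - <<'E'
from rig import arm
import numpy as np
from h import *
c=arm.capture("side");P=cloud(c);z=P[...,2]
# heavy box front face (facing the camera): plane points between z .075 and .115
m=np.zeros(z.shape,bool);m[120:180,325:365]=((z>.07)&(z<.118)&(P[...,1]<.165)&(P[...,1]>.14))[120:180,325:365]
Q=P[m]; k=np.polyfit(Q[:,0],Q[:,1],1); print("front face",len(Q),Q.mean(0),"yaw",np.degrees(np.arctan(k[0])),"x",np.percentile(Q[:,0],[1,99]))
E
```

```text
time: 22.8
tcp_pos: [0.626, 0.1852, 0.2076]
orientation: [[-0.988, 0.152, -0.001], [0.152, 0.988, 0.0], [0.001, 0.0, -1.0]]
contact_force: [-0.0, -0.1, -0.2]
gripper_width: 0.0857
grip_force: 0.0
front face 260 [0.61909286 0.15342755 0.09436238] yaw -8.245789459662522 x [0.59743045 0.64199761]
```

```bash
python3 -m crank '[{"dr":[0,0,0],"translation":[0,0,0.03],"fingers":0},{"dr":[0,0,0],"translation":[0,0,0.03],"fingers":0},{"dr":[0,0,0],"translation":[0,0,0.025],"fingers":0},{"dr":[0,0,0],"translation":[0,0,0.02],"fingers":0},{"dr":[0,0,0],"translation":[0,0,0.015],"fingers":0},{"dr":[0,0,0],"translation":[0,0,0.0035],"fingers":0},{"dr":[0,0,0],"translation":[0,0,0],"fingers":0},{"dr":[0,0,0],"translation":[0,0,0],"fingers":0}]'
```

```text
time: 23.65
tcp_pos: [0.6266, 0.1856, 0.0856]
orientation: [[-0.989, 0.148, 0.001], [0.148, 0.989, 0.001], [-0.001, 0.001, -1.0]]
contact_force: [0.1, -0.3, 0.1]
gripper_width: 0.0855
grip_force: 0.0
```

```bash
python3 -m crank '[{"dr":[0,0,0],"translation":[0,0,0],"fingers":255},{"dr":[0,0,0],"translation":[0,0,0],"fingers":255},{"dr":[0,0,0],"translation":[0,0,0],"fingers":255},{"dr":[0,0,0],"translation":[0,0,0],"fingers":255},{"dr":[0,0,0],"translation":[0,0,0],"fingers":255},{"dr":[0,0,0],"translation":[0,0,0],"fingers":255}]' 50
python3 - <<'E'
from rig import arm
import numpy as np
from h import *
c=arm.capture("side");P=cloud(c)
for n,u,v in[("panL",329,168),("panL",359,168)]: print(n,np.nanmedian(P[v-2:v+3,u-2:u+3],(0,1)))
E
```

```text
time: 24.25
tcp_pos: [0.6266, 0.1855, 0.0857]
orientation: [[-0.989, 0.148, 0.001], [0.148, 0.989, 0.0], [-0.001, 0.0, -1.0]]
contact_force: [-1.9, -0.5, 7.2]
gripper_width: 0.0673
grip_force: 54.6
panL [0.58027452 0.17265867 0.05695699]
panL [0.66058295 0.16569676 0.05630969]
```

```bash
python3 -m crank '[{"dr":[0,0,0],"translation":[0,0,-0.01],"fingers":255},{"dr":[0,0,0],"translation":[0,0,-0.02],"fingers":255},{"dr":[0,0,0],"translation":[0,0,-0.03],"fingers":255},{"dr":[0,0,0],"translation":[0,0,-0.03],"fingers":255},{"dr":[0,0,0],"translation":[0,0,-0.03],"fingers":255},{"dr":[0,0,0],"translation":[0,0,-0.01],"fingers":255},{"dr":[0,0,0.14],"translation":[0,0,0],"fingers":255},{"dr":[0,0,0.14],"translation":[0,0,0],"fingers":255},{"dr":[0,0,0.14],"translation":[0,0,0],"fingers":255},{"dr":[0,0,0.14],"translation":[0,0,0],"fingers":255},{"dr":[0,0,0.14],"translation":[0,0,0],"fingers":255},{"dr":[0,0,0.14],"translation":[0,0,0],"fingers":255},{"dr":[0,0,0.14],"translation":[0,0,0],"fingers":255},{"dr":[0,0,0.14],"translation":[0,0,0],"fingers":255},{"dr":[0,0,0.14],"translation":[0,0,0],"fingers":255},{"dr":[0,0,0.14],"translation":[0,0,0],"fingers":255},{"dr":[0,0,0.14],"translation":[0,0,0],"fingers":255},{"dr":[0,0,0.144],"translation":[0,0,0],"fingers":255},{"dr":[0,0,0],"translation":[0,0,0],"fingers":255}]'
```

```text
time: 26.2
tcp_pos: [0.6258, 0.1855, 0.2148]
orientation: [[0.261, 0.965, -0.0], [0.965, -0.261, -0.0], [-0.0, -0.0, -1.0]]
contact_force: [0.0, -0.4, -4.3]
gripper_width: 0.0673
grip_force: 57.9
```

```bash
python3 -m crank '[{"dr":[0,0,0],"translation":[-0.025,-0.0115,0],"fingers":255},{"dr":[0,0,0],"translation":[-0.025,-0.0115,0],"fingers":255},{"dr":[0,0,0],"translation":[-0.025,-0.0115,0],"fingers":255},{"dr":[0,0,0],"translation":[-0.025,-0.0115,0],"fingers":255},{"dr":[0,0,0],"translation":[-0.025,-0.0115,0],"fingers":255},{"dr":[0,0,0],"translation":[-0.025,-0.0115,0],"fingers":255},{"dr":[0,0,0],"translation":[-0.025,-0.0115,0],"fingers":255},{"dr":[0,0,0],"translation":[-0.025,-0.0115,0],"fingers":255},{"dr":[0,0,0],"translation":[-0.025,-0.0115,0],"fingers":255},{"dr":[0,0,0],"translation":[-0.025,-0.0115,0],"fingers":255},{"dr":[0,0,0],"translation":[0,0,0],"fingers":255},{"dr":[0,0,0],"translation":[0,0,0],"fingers":255}]'
python3 - <<'E'
from rig import arm
import numpy as np,cv2
from h import *
for n in("side","top"):
    c=arm.capture(n);np.savez(n+"6.npz",**c)
    if n=="side": cv2.imwrite("pics/p6.png",cv2.resize(c["img"][120:265,240:370],None,fx=4,fy=4,interpolation=cv2.INTER_CUBIC)[:,:,::-1])
E
```

```text
time: 27.4
tcp_pos: [0.4504, -0.0268, 0.2149]
orientation: [[0.255, 0.967, 0.001], [0.967, -0.255, -0.0], [-0.0, 0.001, -1.0]]
contact_force: [0.3, 1.3, -5.4]
gripper_width: 0.0676
grip_force: 60.2
```

View pics/p6.png

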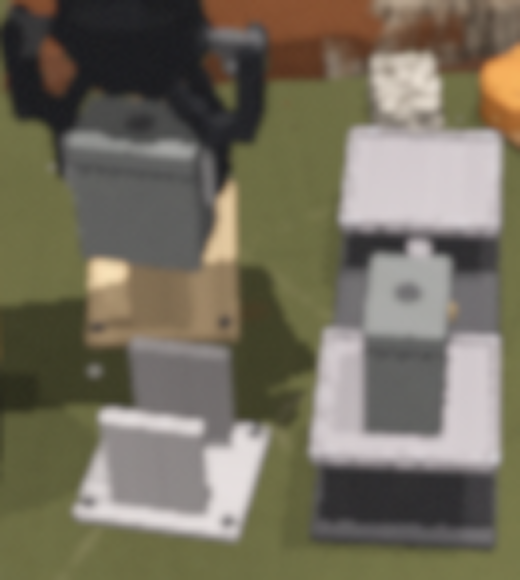

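The box hangs above the stand (crop box face ~(140,200), walls ~(155,465) and (185,385)). I'll check the alignment across the channel in the side camera's own frame.

Run:
```python
import numpy as np
from h import *
P=cloud(np.load("side6.npz"))
def face(u0,v0,u1,v1,zlo,zhi):
    Q=P[v0:v1,u0:u1].reshape(-1,3);Q=Q[(Q[:,2]>zlo)&(Q[:,2]<zhi)]
    med=np.median(Q[:,1]);Q=Q[abs(Q[:,1]-med)<.02]
    k=np.polyfit(Q[:,0],Q[:,1],1); return Q,np.degrees(np.arctan(k[0])),k
n=np.array([.261,.965]); a=np.array([.965,-.261])
for nm,b,zr,off in[("box",(262,158,290,184),(.19,.25),23),("wall",(269,228,291,244),(.02,.07),37),("wallback inner",(275,209,294,222),(.02,.07),-27)]:
    Q,y,k=face(*b,*zr); s=(Q[:,:2]@n)*1000; t=(Q[:,:2]@a)*1000
    print(nm,len(Q),"yaw",round(y,2),"n-centre",round(np.median(s)+off,2),"std",s.std().round(2),"along",np.percentile(t,[1,99]).round(1),"z",np.percentile(Q[:,2],[1,99]).round(3))
print("tcp n",np.dot(n,[450.4,-26.8]),"a",np.dot(a,[450.4,-26.8]))
```

```text
box 575 yaw -13.69 n-centre 92.59 std 1.99 along [413.7 474.1] z [0.193 0.249]
wall 311 yaw -13.73 n-centre 91.46 std 1.52 along [419.  471.2] z [0.022 0.069]
wallback inner 211 yaw -15.24 n-centre 91.3 std 1.56 along [417.1 463.7] z [0.03 0.07]
tcp n 91.6924 a 441.63079999999997
```

Aligned to about 1 mm. Descend in stages.

```bash
python3 -m crank '[{"dr":[0,0,0],"translation":[0,0,0.03],"fingers":255},{"dr":[0,0,0],"translation":[0,0,0.03],"fingers":255},{"dr":[0,0,0],"translation":[0,0,0.025],"fingers":255},{"dr":[0,0,0],"translation":[0,0,0.01],"fingers":255},{"dr":[0,0,0],"translation":[0,0,0],"fingers":255},{"dr":[0,0,0],"translation":[0,0,0.005],"fingers":255},{"dr":[0,0,0],"translation":[0,0,0.005],"fingers":255},{"dr":[0,0,0],"translation":[0,0,0.005],"fingers":255},{"dr":[0,0,0],"translation":[0,0,0.005],"fingers":255},{"dr":[0,0,0],"translation":[0,0,0],"fingers":255},{"dr":[0,0,0],"translation":[0,0,0],"fingers":255}]'
```

```text
time: 28.6
tcp_pos: [0.4505, -0.0265, 0.0996]
orientation: [[0.258, 0.966, -0.0], [0.966, -0.258, 0.0], [0.0, -0.0, -1.0]]
contact_force: [0.6, 0.6, -4.5]
gripper_width: 0.0676
grip_force: 62.5
```

```bash
python3 -m crank '[{"dr":[0,0,0],"translation":[0,0,0.01],"fingers":255},{"dr":[0,0,0],"translation":[0,0,0.01],"fingers":255},{"dr":[0,0,0],"translation":[0,0,0.01],"fingers":255},{"dr":[0,0,0],"translation":[0,0,0.01],"fingers":255},{"dr":[0,0,0],"translation":[0,0,0.01],"fingers":255},{"dr":[0,0,0],"translation":[0,0,0.006],"fingers":255},{"dr":[0,0,0],"translation":[0,0,0.003],"fingers":255},{"dr":[0,0,0],"translation":[0,0,0],"fingers":255},{"dr":[0,0,0],"translation":[0,0,0],"fingers":255}]'; python3 -m crank '[{"dr":[0,0,0],"translation":[0,0,0.001],"fingers":255},{"dr":[0,0,0],"translation":[0,0,0.001],"fingers":255},{"dr":[0,0,0],"translation":[0,0,0],"fingers":255},{"dr":[0,0,0],"translation":[0,0,0],"fingers":255}]'
```

```text
time: 29.5
tcp_pos: [0.4506, -0.0265, 0.0408]
orientation: [[0.258, 0.966, 0.0], [0.966, -0.258, -0.0], [0.0, 0.0, -1.0]]
contact_force: [-0.4, 0.7, -5.6]
gripper_width: 0.0676
grip_force: 62.6
time: 29.9
tcp_pos: [0.4505, -0.0265, 0.0387]
orientation: [[0.258, 0.966, 0.0], [0.966, -0.258, -0.0], [0.0, 0.0, -1.0]]
contact_force: [0.5, -0.1, -4.2]
gripper_width: 0.0673
grip_force: 62.6
```

```bash
python3 -m crank '[{"dr":[0,0,0],"translation":[0,0,0.001],"fingers":255},{"dr":[0,0,0],"translation":[0,0,0],"fingers":255},{"dr":[0,0,0],"translation":[0,0,0],"fingers":255}]'; python3 -m crank '[{"dr":[0,0,0],"translation":[0,0,0.0005],"fingers":255},{"dr":[0,0,0],"translation":[0,0,0],"fingers":255},{"dr":[0,0,0],"translation":[0,0,0],"fingers":255}]'
```

```text
time: 30.2
tcp_pos: [0.4506, -0.0265, 0.0377]
orientation: [[0.258, 0.966, 0.0], [0.966, -0.258, -0.0], [0.0, 0.0, -1.0]]
contact_force: [-1.3, 0.6, 3.0]
gripper_width: 0.0673
grip_force: 62.9
time: 30.5
tcp_pos: [0.4506, -0.0265, 0.0377]
orientation: [[0.258, 0.966, 0.001], [0.966, -0.258, -0.0], [-0.0, 0.001, -1.0]]
contact_force: [-5.8, 0.9, 21.5]
gripper_width: 0.0675
grip_force: 65.0
```

Seated on the floor. Relieve the pressure, release, withdraw.

```bash
python3 -m crank '[{"dr":[0,0,0],"translation":[0,0,-0.0007],"fingers":255},{"dr":[0,0,0],"translation":[0,0,0],"fingers":200},{"dr":[0,0,0],"translation":[0,0,0],"fingers":80},{"dr":[0,0,0],"translation":[0,0,0],"fingers":0},{"dr":[0,0,0],"translation":[0,0,0],"fingers":0},{"dr":[0,0,0],"translation":[0,0,0],"fingers":0},{"dr":[0,0,0],"translation":[0,0,0],"fingers":0},{"dr":[0,0,0],"translation":[0,0,-0.01],"fingers":0},{"dr":[0,0,0],"translation":[0,0,-0.02],"fingers":0},{"dr":[0,0,0],"translation":[0,0,-0.03],"fingers":0},{"dr":[0,0,0],"translation":[0,0,-0.04],"fingers":0},{"dr":[0,0,0],"translation":[0,0,-0.04],"fingers":0},{"dr":[0,0,0],"translation":[0,0,-0.04],"fingers":0},{"dr":[0,0,0],"translation":[-0.03,0,0],"fingers":0},{"dr":[0,0,0],"translation":[-0.04,0,0],"fingers":0},{"dr":[0,0,0],"translation":[-0.04,0,0],"fingers":0},{"dr":[0,0,0],"translation":[-0.04,0,0],"fingers":0},{"dr":[0,0,0],"translation":[-0.04,0,0],"fingers":0},{"dr":[0,0,0],"translation":[0,0,0],"fingers":0},{"dr":[0,0,0],"translation":[0,0,0],"fingers":0}]'
python3 - <<'E'
from rig import arm
import numpy as np,cv2
from h import *
a=[]
for n in("top","side"):
    c=arm.capture(n); np.savez(f"{n}7.npz",**c); i=c["img"]
    i=i[110:260,190:390] if n=="top" else i[120:270,230:430]
    a.append(cv2.resize(i,None,fx=2,fy=2,interpolation=cv2.INTER_CUBIC))
    z=cloud(c)[...,2]
    for nm,(u0,v0,u1,v1),lo,hi,p in[("heavy",(310,195,390,265) if n=="top" else (255,180,315,262),.084,.1,.088),("light",(322,125,390,205) if n=="top" else (310,170,380,240),.15,.17,.16)]:
        m=np.zeros(z.shape,bool);m[v0:v1,u0:u1]=((z>lo)&(z<hi))[v0:v1,u0:u1]; print(n,nm,rect(c,m,p),np.median(z[m]) if m.any() else 0)
cv2.imwrite("pics/p7.png",np.hstack(a)[:,:,::-1])
E
```

```text
time: 32.5
tcp_pos: [0.401, -0.2105, 0.2183]
orientation: [[0.26, 0.966, 0.0], [0.966, -0.26, 0.0], [0.0, 0.0, -1.0]]
contact_force: [-0.7, 0.7, -0.4]
gripper_width: 0.085
grip_force: 0.0
top heavy [(np.int32(578), array([449.4, -24.7]), array([45.9, 67.6]), 74.8, array([332, 214,  26,  33], dtype=int32))] 0.08854111734433368
top light [(np.int32(671), array([588.5, -50.6]), array([68.2, 47.4]), 80.5, array([341, 151,  34,  26], dtype=int32))] 0.1604245399876897
side heavy [(np.int32(172), array([464.8, -33.1]), array([50.7, 34.4]), 75.4, array([279, 207,  18,  15], dtype=int32))] 0.08774095698803913
side light [(np.int32(476), array([587.9, -58.7]), array([79.5, 45.7]), 80.4, array([330, 183,  23,  25], dtype=int32))] 0.1599303679148269
```

View pics/p7.png

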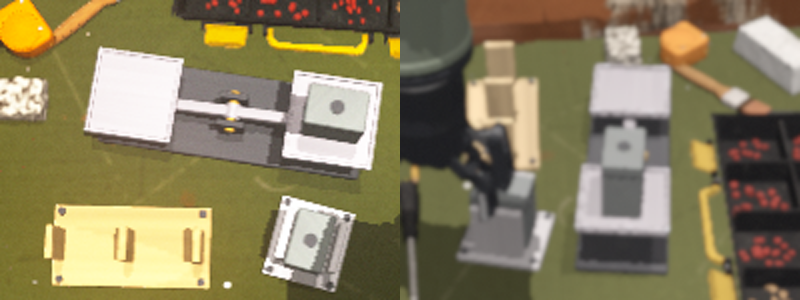

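The final picture shows the heavy box seated between the stand walls at (310,240) with its top at 0.088, so it is fully down and about 1 mm off centre. The light box stands at (337,107) on the raised right pan with its top at 0.160, and the arm is clear.

```bash
python3 -c "
from rig import arm
print(arm.sign_off())"
```

```text
the job is handed in; nothing more can be done
None
```

The heavy box, whose left pan dropped on the balance, now stands fully down in the aluminium stand, about 1 mm off centre. The light box is still upright on its raised right pan, the bystanders were not touched, and the job was handed in at about 33 s.

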